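# Drag open a slate box lid and take out the spice jar

## Robot

A 6-joint arm with a two-finger parallel gripper is mounted at the origin on the work surface; the furniture and walls round the work are solid. World frame = base frame: x ahead of the robot, y to its left, z up, the work surface at z = 0. Lengths are in m, angles in rad, forces in N, time in s.
With the tool pointing down it reaches from about 0.225 to 0.875 m from the base axis. Payload 3.4 kg.
Tool frame: the origin (TCP) lies at the very end of the fingers, on their centre line; the grasp point (between the pads) lies 19 mm behind it (r.grip_point_offset is the distance from the TCP to the grasp point, in m); z points along the fingers, y is the line along which they close (so a half turn about z gives the same grasp; the last joint's range is limited). The gripper opens to 85 mm and grips with 20 to 120 N. Pads are 22 mm wide; open, the fingers measure 114 mm over their backs; the gripper's body (76 mm by 85 mm) begins 54 mm behind the grasp point. The pads swing forward as they close: fully open they stand 13 mm farther back than shut.
Start: joints at [1.098, 0.276, 1.505, -0, 1.361, -0.121], TCP at [0.198, 0.54, 0.231] pointing down, gripper open.
Joint ranges: [-2.89, 2.89], [-0.75, 2.08], [0.22, 2.7], [-1.18, 4.32], [0.11, 2.71], [-2.7, 2.7]. Speed limits (rad/s): [2.57, 2.57, 3.14, 3.14, 3.14, 3.14].

## Interface

Orientations are given as [roll, pitch, yaw] about the fixed x, y, z axes, in that order (R = Rz(yaw) Ry(pitch) Rx(roll)).
In Python, from plant import state, optics, job, r gives the robot as it stands.
- The arm moves only by the tool arm_command, never from a script. Its argument "deltas" is a list of rows, each an object with "linear": the shift along the tool's x, y, z normalised to -1 to 1, where 1 is 200 mm, a list of three; "turn": the turn, a rotation vector about the tool's x, y, z normalised to -1 to 1, where 1 is 2 rad, a list of three. A call has 1 to 10 rows; each row is the pose to reach, as a shift and turn from the pose commanded when the call began, along the tool's axes at that moment; what a row does not reach only later rows make up. A row lasts 1/8 s, in which the tool goes at most 62.5 mm and 10.7 degrees, less where a joint would pass 70% of its speed; a pose out of reach is approached as far as the arm can. A call with a number of a shift or a turn outside -1 to 1 is refused whole. A call with a gripper value outside its range is refused whole. "grip" is the closure, from -1 (fully open) to 1 (shut), set as the call begins (left out, the last holds). The fingers move at their own pace and stop on an object; "force" is the grip in N (left out, the last holds). Time passes only in rows, so rows that repeat a pose let the fingers close. It gives the time, the measured TCP pose, the force, the opening and the grip force at its end, in the units of the state.
- state(): the state, without advancing time (a new reading comes with each control period).
- optics.capture(name): name is "scene" or "top" or "wrist"; returns the picture (480x640x3 uint8, red, green, blue); there is no depth.
- optics.camera_params(name): a dict with "vfov" (degrees; the focal length in pixels is half the picture's height over the tangent of half this angle, whatever the lens; pixels are square), "cx", "cy" (the principal point, pixels), "world_from_camera" (4x4, takes a point from camera to world coordinates). Camera axes: x right, y down, z forward; pixel columns grow to the right and rows downward; lengths in m; the calibration is good to about 2 mm. A picture is of the moment at which its call begins: read the wrist's pose just before it. camera_params takes no time and is no camera call; for the wrist camera it gives the pose at the moment of the call.
- job.hand_in(): hands the job in; it is judged then, once.
The state is a dict: "t": time; "qpos": joint angles; "joint_velocities": joint speeds; "joint_efforts": joint torques, N m; "position": TCP position; "orientation": TCP orientation; "force": force on the tool from outside, world axes, zero at the start; "torque": the same for the moment, N m; "opening": finger opening in m; "grasp_force": force on a finger pad.
Only numpy, scipy, OpenCV 4.12 (cv2) and the standard library are available. Lean on these libraries where they do the work, as an engineer would, in place of code of your own. Each camera call takes 0.05 s, during which the arm holds its last target. There are 200 camera calls.

## Task

Open the wooden spice box about half way: its thin slate lid has no handle, so press down on its top and drag it along its rails, away from the raised end wall, without pulling it off. Then lift out the spice jar inside and stand it upright in the middle of the round cork mat. Slate cracks, so touch down on it very slowly and never load the lid with more than 25 N, and leave the other things where they are.

Things in the scene. Friction and masses are not known exactly. Their poses are not given: they have to be found in the camera images.
- spice_box: Wooden box, 144 x 236 x 145 mm (x, y, z), fast to the worktop. Origin: centre of its underside; box y along its length, z up. Its screw feet are set 0 to 10 mm lower from day to day, so its height must be measured or felt. Inside 120 mm wide, y -110 to +110 mm, floor 20 mm above the origin. Lips over the lid's long edges end 145 mm above the origin and leave box x -58 to +58 mm clear.
- stop_end (a point): Middle of the top edge of the box's raised end wall, at box y = -114 mm, 145 mm above the box's origin. It stops the lid, which therefore opens away from it, toward box +y.
- open_end (a point): Middle of the top edge of the box's lower end wall, at box y = +114 mm, 131 mm above the box's origin, just under the lid, which slides out over it. The ledges that carry the lid are level with it.
- lid: Grey slate lid, 129 x 228 x 8 mm with a rough panel 110 x 224 mm on top, 1 mm proud, about 0.7 kg (varies), loose in its rails: 1.5 mm of play to each side and upward. Origin: centre of its underside; axes as the box's. Opening = its origin's box y less 4 mm; it starts 0 to 6 mm open. Friction about 0.4 on the rails, at least 0.8 under fingertips: below about 8 N of press they skid.
- lid_mark (a point): Middle of the flat orange dot, 24 mm across, on the lid's top panel (9 mm above the lid's underside), 50 mm from the lid's middle toward -y, on its centre line. Pressed here, the lid stays above the box all the way to half open. The top is hard: touching down at 20 mm/s can already knock it with 25 N, 5 to 8 mm/s is safe.
- spice_jar: Glass spice jar with a red cap, 45 mm across, 106 mm tall, 0.11 kg, standing upright in the box under the lid near its -y end (about 55 mm from the box's middle). Origin: centre of its underside. The cap (45 mm across) is its top 21 mm; its top is 19 mm below the tops of the lips. It is round: it may be gripped from any side, best across the box (along box x).
- cork_mat: Round cork mat, 96 mm across, 4 mm thick, fast to the worktop. Origin: centre of its underside, on the worktop.
- orange_mug: Orange mug, 81 x 113 x 101 mm, a bystander. Origin: centre of its underside.
- salt_shaker: Salt shaker with grey top, 44 mm across, 90 mm tall, a bystander. Origin: centre of its underside.
- tin: Food tin with green and white wrapper, 58 mm across, 72 mm tall, a bystander. Origin: centre of its underside.
Not all that is in view belongs to the job. Several things have the shape of the cork_mat; the one meant has the colours described above.

How it is judged:
By the outcome, as a careful person would: the job done as asked, in the order asked, and still so for the second after the job is handed in, with the robot touching nothing.
It also fails if it takes over 61 s, if anything falls off the work surface, if the arm or the gripper's body presses on something with over 40 N, if the wrist force passes 120 N, or if a joint passes its speed limit or range.

## Working session

There is one attempt and no reset: what is moved stays moved. The work goes in short steps, Python scripts to look and compute and a tool call to move; the robot and the scene stay as the last step left them, time stands still between calls to the robot, and variables do not carry over. Pictures are saved under pics/ and viewed, at most 11 in all, crops included, and the job is handed in when it is done.

Besides the shell and the picture viewer there is one more tool, called after "Emit:" as name([rows], argument=value, ...), one row to a line, values as JSON. arm_command: Moves the arm, as the interface text tells. Its arguments: {"type":"object","properties":{"deltas":{"type":"array"},"grip":{"type":"number"},"force":{"type":"number"}},"required":["deltas"]}

```bash
ls; mkdir -p pics
python3 - <<'E'
from plant import state, optics, job, r
import cv2,numpy as np
np.set_printoptions(precision=4,suppress=True)
s=state();print(s)
ims=[]
for n in ["scene","top","wrist"]:
    p=optics.camera_params(n)
    im=optics.capture(n); np.save(f"pics/{n}0.npy",im); print(n,p)
    cv2.imwrite(f"pics/{n}0.png",im[:,:,::-1])
E
```

```text
pics
{'t': 0.0, 'qpos': array([ 1.098 ,  0.2766,  1.5062, -0.    ,  1.3607, -0.121 ]), 'joint_velocities': array([-0.0012,  0.0005,  0.0016,  0.0022,  0.001 ,  0.0013]), 'joint_efforts': array([ -0.0026, -41.6782, -24.5799,  -0.0003,   0.0111,   0.    ]), 'position': array([0.1979, 0.5393, 0.2304]), 'orientation': array([-3.1397, -0.0002,  2.7898]), 'force': array([ 0.0485, -0.2028,  0.2227]), 'torque': array([-0.0054,  0.0502, -0.0325]), 'grasp_force': 0.0, 'opening': 0.08566185942518369}
scene {'vfov': 49.18238277799693, 'cx': 321.48223629088886, 'cy': 252.13115080934062, 'world_from_camera': array([[ 0.9099, -0.1784,  0.3745, -0.0148],
       [-0.4144, -0.4299,  0.8021, -1.1517],
       [ 0.0179, -0.8851, -0.4651,  0.7842],
       [ 0.    ,  0.    ,  0.    ,  1.    ]])}
top {'vfov': 51.05518525421684, 'cx': 324.44698782450763, 'cy': 245.6541219232076, 'world_from_camera': array([[ 0.004 , -0.9859,  0.1673,  0.3263],
       [-1.    , -0.0052, -0.0066,  0.0272],
       [ 0.0074, -0.1673, -0.9859,  1.1752],
       [ 0.    ,  0.    ,  0.    ,  1.    ]])}
wrist {'vfov': 66.17422745976268, 'cx': 322.07608887272096, 'cy': 237.45093158070617, 'world_from_camera': array([[ 0.3442,  0.8958,  0.2812,  0.1275],
       [ 0.9389, -0.328 , -0.1043,  0.5675],
       [-0.0012,  0.2999, -0.954 ,  0.3742],
       [ 0.    ,  0.    ,  0.    ,  1.    ]])}
```

View pics/top0.png

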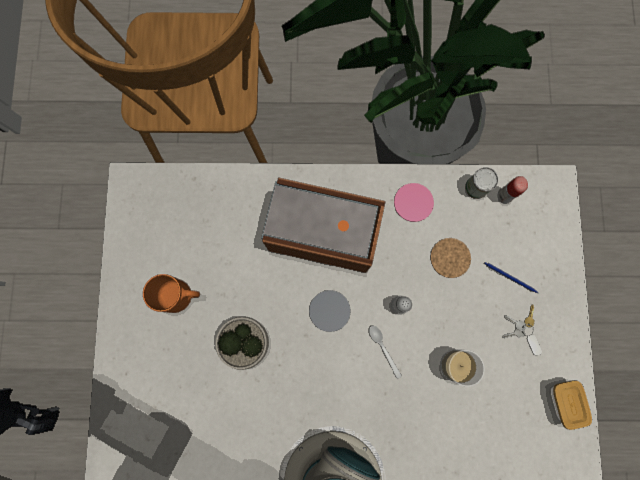

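View pics/scene0.png

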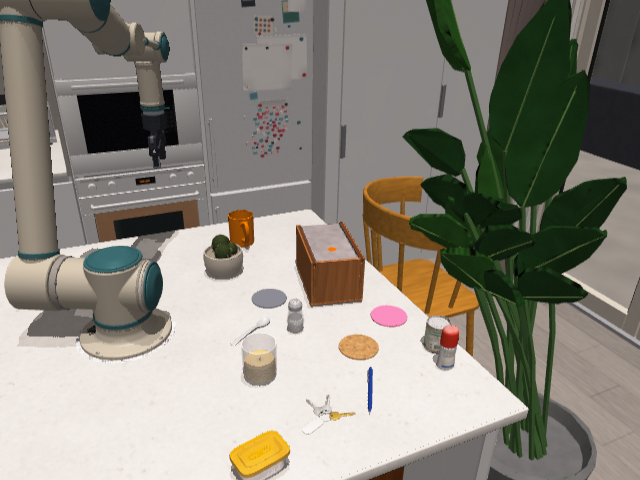

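The top view shows the box around (325,225), with its raised end on the right and the orange dot at (344,226). The cork mat is at (451,257). In the scene view the dot is at (332,249) and the cork at (358,347).

```bash
cat > h.py <<'E'
import numpy as np,cv2
from scipy.spatial.transform import Rotation as Ro
np.set_printoptions(precision=4,suppress=True)
def ray(p,uv):
    f=240/np.tan(np.radians(p['vfov']/2)); T=p['world_from_camera']
    d=np.array([(uv[0]-p['cx'])/f,(uv[1]-p['cy'])/f,1.]); return T[:3,3],T[:3,:3]@d
def onplane(p,uv,z):
    o,d=ray(p,uv); return o+d*(z-o[2])/d[2]
def tri(p1,u1,p2,u2):
    o1,d1=ray(p1,u1);o2,d2=ray(p2,u2)
    t=np.linalg.lstsq(np.c_[d1,-d2],o2-o1,rcond=None)[0]
    a,b=o1+t[0]*d1,o2+t[1]*d2; return (a+b)/2,np.linalg.norm(a-b)
def blob(im,lo,hi,box):
    x0,y0,x1,y1=box; h=cv2.cvtColor(im,cv2.COLOR_RGB2HSV); m=cv2.inRange(h,np.array(lo),np.array(hi))
    k=np.zeros_like(m);k[y0:y1,x0:x1]=m[y0:y1,x0:x1]
    c=max(cv2.findContours(k,cv2.RETR_EXTERNAL,cv2.CHAIN_APPROX_NONE)[0],key=cv2.contourArea)
    return c[:,0,:].astype(float)
def cen(c):
    m=cv2.moments(c.astype(np.float32).reshape(-1,1,2)); return np.array([m['m10'],m['m01']])/m['m00']
E
python3 - <<'E'
from h import *
from plant import optics
P={n:optics.camera_params(n) for n in("top","scene")}
I={n:np.load(f"pics/{n}0.npy") for n in P}
for n,pts in(("top",[(344,226),(451,257),(320,220),(378,230)]),("scene",[(332,249),(358,347)])):
    h=cv2.cvtColor(I[n],cv2.COLOR_RGB2HSV)
    print(n,[h[y,x] for x,y in pts])
d={"top":blob(I["top"],(5,140,120),(18,255,255),(330,212,358,240)),"scene":blob(I["scene"],(5,140,120),(18,255,255),(322,242,342,256))}
for n in d: print(n,cen(d[n]),len(d[n]))
print("dot",tri(P["top"],cen(d["top"]),P["scene"],cen(d["scene"])))
c={"top":blob(I["top"],(5,60,80),(20,255,255),(425,230,480,285)),"scene":blob(I["scene"],(5,60,80),(20,255,255),(330,325,390,370))}
for n in c: print("cork",n,onplane(P[n],cen(c[n]),.004),cen(c[n]))
g=blob(I["top"],(0,0,70),(180,45,190),(264,182,384,262))
q=np.array([onplane(P["top"],u,.135)[:2] for u in g]).astype(np.float32)
R=cv2.minAreaRect(q); print("panel",R, cv2.boxPoints(R))
v=I["top"][165:290,250:400,::-1]; cv2.imwrite("pics/c1.png",cv2.resize(v,None,fx=5,fy=4.8,interpolation=cv2.INTER_CUBIC))
E
```

```text
top [array([ 12, 179, 185], dtype=uint8), array([ 16, 112, 130], dtype=uint8), array([ 13,  19, 122], dtype=uint8), array([ 12, 139, 139], dtype=uint8)]
scene [array([ 15, 255, 243], dtype=uint8), array([ 16, 137, 224], dtype=uint8)]
top [342.9408 225.3202] 28
scene [331.2647 248.6176] 16
dot (array([ 0.5455, -0.0182,  0.1319]), np.float64(0.003748996755862273))
cork top [ 0.4983 -0.2778  0.004 ] [450.3391 257.488 ]
cork scene [ 0.4941 -0.2809  0.004 ] [358.4065 346.54  ]
panel ((0.5610852241516113, 0.040400199592113495), (0.2496989518404007, 0.11767402291297913), 77.13532257080078) [[ 0.4759 -0.0682]
 [ 0.5906 -0.0944]
 [ 0.6462  0.149 ]
 [ 0.5315  0.1752]]
```

View pics/c1.png

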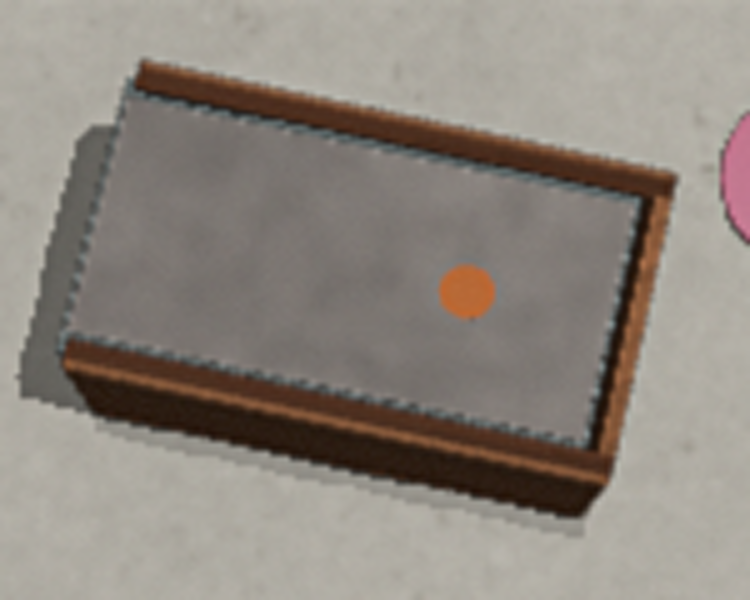

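The crop confirms it: the lid is shut against the raised wall on the right (box −y) and opens to the left, along about (0.223, 0.975). Next I move above the dot.

```bash
cat >> h.py <<'E'
def pose(x,y,z,yaw): return np.array([x,y,z]),Ro.from_euler('xyz',[np.pi,0,yaw])
def step(s,p,R):
    R0=Ro.from_euler('xyz',s['orientation'])
    print("linear",R0.inv().apply(np.array(p)-s['position'])/.2,"turn",(R0.inv()*R).as_rotvec()/2)
E
python3 - <<'E'
from h import *
from plant import state
step(state(),*pose(.5455,-.018,.23,np.radians(77.13)))
E
```

```text
linear [-2.5917 -2.0175  0.0055] turn [-0.0006  0.0004  0.7218]
```

Emit:
arm_command([
  {"linear": [-1,-0.78,0],"turn": [0,0,0.24]},
  {"linear": [-1,-0.78,0],"turn": [0,0,0.24]},
  {"linear": [-1,-0.78,0],"turn": [0,0,0.24]},
  {"linear": [-1,-0.78,0],"turn": [0,0,0.24]},
  {"linear": [-1,-0.78,0],"turn": [0,0,0.24]},
], grip=1, force=30)

```text
t: 0.78
position: [0.3338, 0.3212, 0.2312]
orientation: [-3.141, 0.001, 2.304]
force: [0.7, 0.2, 0.1]
opening: 0.0
grasp_force: 0.0
```

Run:
```python
from h import *
from plant import state
step(state(),*pose(.5455,-.018,.23,np.radians(77.13)))
```

```text
linear [-1.9687 -0.348   0.0087] turn [-0.      0.0007  0.4788]
```

Emit:
arm_command([
  {"linear": [-1,-0.18,0],"turn": [0,0,0.24]},
  {"linear": [-1,-0.18,0],"turn": [0,0,0.24]},
  {"linear": [-1,-0.18,0],"turn": [0,0,0.24]},
  {"linear": [-1,-0.18,0],"turn": [0,0,0.24]},
])

```text
t: 1.27
position: [0.4418, 0.1507, 0.2311]
orientation: [3.141, 0.0, 1.827]
force: [-1.3, 1.8, 0.6]
opening: 0.0003
grasp_force: 0.0
```

Run:
```python
from h import *
from plant import state
step(state(),*pose(.5455,-.018,.23,np.radians(77.13)))
```

```text
linear [-0.9472  0.2884  0.0059] turn [0.0002 0.0001 0.2402]
```

Emit:
arm_command([
  {"linear": [-0.945,0.288,0.006],"turn": [0,0,0.24]},
  {"linear": [-0.945,0.288,0.006],"turn": [0,0,0.24]},
  {"linear": [-0.945,0.288,0.006],"turn": [0,0,0.24]},
  {"linear": [-0.945,0.288,0.006],"turn": [0,0,0.24]},
  {"linear": [-0.945,0.288,0.006],"turn": [0,0,0.24]},
])

```text
t: 1.9
position: [0.5441, -0.0144, 0.2295]
orientation: [-3.14, -0.001, 1.351]
force: [1.1, -0.9, -0.1]
opening: 0.0001
grasp_force: 0.0
```

```bash
cat > look.py <<'E'
import sys
from h import *
from plant import state,optics
def look(name):
    p=optics.camera_params("wrist");im=optics.capture("wrist");np.save(f"pics/{name}.npy",im);cv2.imwrite(f"pics/{name}.png",im[:,:,::-1]);return p,im
if __name__=="__main__":
    s=state(); print(s['position'],s['orientation'],s['force'],s['t'])
    look(sys.argv[1])
E
python3 - <<'E'
from look import *
p,im=look("w1");s=state();print(s['position'],s['orientation'],s['force'])
c=blob(im,(5,140,100),(18,255,255),(0,0,640,480));u=cen(c);print(u,cv2.contourArea(c.astype(np.float32)))
for z in(.13,.132,.135,.14):
    q=np.array([onplane(p,v,z) for v in c]);print(z,onplane(p,u,z),np.ptp(q,0))
E
```

```text
[ 0.5436 -0.0137  0.2297] [-3.1396 -0.0014  1.3516] [-0.4928  0.3847 -0.1746]
[428.7112 170.8925] 6377.5
0.13 [0.6237 0.017  0.13  ] [0.0936 0.2243 0.    ]
0.132 [0.6232 0.0174 0.132 ] [0.0928 0.2225 0.    ]
0.135 [0.6224 0.0179 0.135 ] [0.0916 0.2197 0.    ]
0.14 [0.6212 0.0188 0.14  ] [0.0897 0.2151 0.    ]
```

View pics/w1.png

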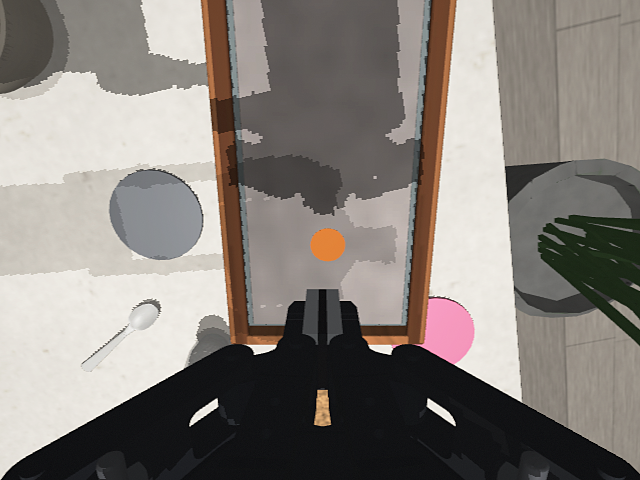

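The wrist view shows the dot at (327,245), with the box walls on either side and the raised wall at row ~335.

Run:
```python
from look import *
from plant import optics
im=np.load("pics/w1.npy");p=optics.camera_params("wrist")
c=blob(im,(5,140,100),(18,255,255),(295,215,360,275));u=cen(c)
w=[p,optics.camera_params("top"),optics.camera_params("scene")]
print(u,"tri w-top",tri(p,u,w[1],(342.94,225.32)),"w-scene",tri(p,u,w[2],(331.26,248.62)))
z=.138
for zz in(.129,.132,.135): print(zz,onplane(p,u,zz))
h=cv2.cvtColor(im,cv2.COLOR_RGB2HSV);m=cv2.inRange(h,np.array((3,110,50)),np.array((15,255,255)))
L,Rr=[],[]
for y in range(5,300,5):
    a=np.where(m[y,190:262])[0];b=np.where(m[y,400:470])[0]
    if len(a)>5 and len(b)>5:
        L.append([onplane(p,(190+a[0],y),z)[:2],onplane(p,(190+a[-1],y),z)[:2]]);Rr.append([onplane(p,(400+b[0],y),z)[:2],onplane(p,(400+b[-1],y),z)[:2]])
for n,A in(("Lout",np.array(L)[:,0]),("Lin",np.array(L)[:,1]),("Rin",np.array(Rr)[:,0]),("Rout",np.array(Rr)[:,1])):
    vx,vy,x0,y0=cv2.fitLine(A.astype(np.float32),cv2.DIST_HUBER,0,.01,.01).ravel()
    if vy<0: vx,vy=-vx,-vy
    print(n,np.degrees(np.arctan2(vy,vx)),"x at dot-level y=-.018:",x0+(-.018-y0)*vx/vy)
```

```text
[327.4036 244.3768] tri w-top (array([ 0.5478, -0.0187,  0.1277]), np.float64(0.0010059825004567048)) w-scene (array([ 0.5461, -0.0166,  0.1307]), np.float64(0.003382766721709542))
0.129 [ 0.5475 -0.0179  0.129 ]
0.132 [ 0.5477 -0.0169  0.132 ]
0.135 [ 0.5479 -0.0159  0.135 ]
Lout 77.591 x at dot-level y=-.018: 0.47501487
Lin 77.56479 x at dot-level y=-.018: 0.4879796
Rin 77.54051 x at dot-level y=-.018: 0.6067259
Rout 77.45902 x at dot-level y=-.018: 0.6195606
```

Run:
```python
from h import *
from plant import state
step(state(),*pose(.5477,-.0175,.146,np.radians(77.5)))
```

```text
linear [-0.0146  0.0251  0.4183] turn [-0.001  -0.0007 -0.0005]
```

Emit:
arm_command([
  {"linear": [-0.015,0.025,0.15],"turn": [0,0,0]},
  {"linear": [-0.015,0.025,0.28],"turn": [0,0,0]},
  {"linear": [-0.015,0.025,0.36],"turn": [0,0,0]},
  {"linear": [-0.015,0.025,0.4],"turn": [0,0,0]},
  {"linear": [-0.015,0.025,0.415],"turn": [0,0,0]},
  {"linear": [-0.015,0.025,0.418],"turn": [0,0,0]},
  {"linear": [-0.015,0.025,0.418],"turn": [0,0,0]},
])

```text
t: 2.82
position: [0.549, -0.0197, 0.1471]
orientation: [3.14, -0.0, 1.35]
force: [-0.7, -0.2, 0.1]
opening: 0.0001
grasp_force: 0.0
```

Emit:
arm_command([
  {"linear": [0,0,0.0035],"turn": [0,0,0]},
  {"linear": [0,0,0.007],"turn": [0,0,0]},
  {"linear": [0,0,0.0105],"turn": [0,0,0]},
  {"linear": [0,0,0.014],"turn": [0,0,0]},
  {"linear": [0,0,0.0175],"turn": [0,0,0]},
  {"linear": [0,0,0.021],"turn": [0,0,0]},
  {"linear": [0,0,0.0245],"turn": [0,0,0]},
  {"linear": [0,0,0.028],"turn": [0,0,0]},
])

```text
t: 3.82
position: [0.5486, -0.0196, 0.1409]
orientation: [3.142, -0.0, 1.35]
force: [-0.2, 0.7, -0.7]
opening: -0.0
grasp_force: 0.0
```

Emit:
arm_command([
  {"linear": [0,0,0.0035],"turn": [0,0,0]},
  {"linear": [0,0,0.007],"turn": [0,0,0]},
  {"linear": [0,0,0.0105],"turn": [0,0,0]},
  {"linear": [0,0,0.014],"turn": [0,0,0]},
])

```text
t: 4.32
position: [0.5486, -0.0196, 0.138]
orientation: [3.142, -0.0, 1.35]
force: [0.2, -0.5, -0.6]
opening: 0.0002
grasp_force: 0.0
```

Emit:
arm_command([
  {"linear": [0,0,0.0035],"turn": [0,0,0]},
  {"linear": [0,0,0.007],"turn": [0,0,0]},
])

```text
t: 4.58
position: [0.5485, -0.0196, 0.1366]
orientation: [-3.142, -0.0, 1.35]
force: [-0.1, 1.0, -0.2]
opening: 0.0001
grasp_force: 0.0
```

Emit:
arm_command([
  {"linear": [0,0,0.0035],"turn": [0,0,0]},
  {"linear": [0,0,0.007],"turn": [0,0,0]},
])

```text
t: 4.82
position: [0.5486, -0.0196, 0.1353]
orientation: [3.142, -0.0, 1.35]
force: [0.4, 0.2, -0.3]
opening: -0.0
grasp_force: 0.0
```

Emit:
arm_command([
  {"linear": [0,0,0.0035],"turn": [0,0,0]},
  {"linear": [0,0,0.007],"turn": [0,0,0]},
])

```text
t: 5.08
position: [0.5486, -0.0196, 0.1339]
orientation: [3.142, -0.0, 1.35]
force: [0.1, 0.0, -0.4]
opening: -0.0
grasp_force: 0.0
```

Emit:
arm_command([
  {"linear": [0,0,0.0035],"turn": [0,0,0]},
  {"linear": [0,0,0.007],"turn": [0,0,0]},
])

```text
t: 5.32
position: [0.5486, -0.0196, 0.1324]
orientation: [-3.142, -0.0, 1.35]
force: [-0.4, 0.4, -0.0]
opening: 0.0001
grasp_force: 0.0
```

Emit:
arm_command([
  {"linear": [0,0,0.0035],"turn": [0,0,0]},
  {"linear": [0,0,0.007],"turn": [0,0,0]},
])

```text
t: 5.58
position: [0.5486, -0.0196, 0.1315]
orientation: [3.141, -0.0, 1.35]
force: [-0.8, 0.2, 7.1]
opening: 0.0001
grasp_force: 3.1
```

Emit:
arm_command([
  {"linear": [0,0,0.001],"turn": [0,0,0]},
  {"linear": [0,0,0.001],"turn": [0,0,0]},
])

```text
t: 5.82
position: [0.5486, -0.0196, 0.1315]
orientation: [3.141, -0.0, 1.35]
force: [-2.3, -1.1, 4.7]
opening: 0.0001
grasp_force: 2.7
```

Emit:
arm_command([
  {"linear": [0,0,0.002],"turn": [0,0,0]},
  {"linear": [0,0,0.004],"turn": [0,0,0]},
  {"linear": [0,0,0.004],"turn": [0,0,0]},
])

```text
t: 6.2
position: [0.5486, -0.0196, 0.1315]
orientation: [3.141, -0.0, 1.35]
force: [-1.9, 0.5, 9.8]
opening: -0.0003
grasp_force: 4.8
```

Emit:
arm_command([
  {"linear": [0,0,0.0015],"turn": [0,0,0]},
  {"linear": [0,0,0.003],"turn": [0,0,0]},
  {"linear": [0,0,0.003],"turn": [0,0,0]},
])

```text
t: 6.58
position: [0.5486, -0.0196, 0.1315]
orientation: [3.14, -0.0, 1.35]
force: [-4.4, 0.8, 13.2]
opening: -0.0001
grasp_force: 6.4
```

Emit:
arm_command([
  {"linear": [0.006,0,0],"turn": [0,0,0]},
  {"linear": [0.015,0,0],"turn": [0,0,0]},
  {"linear": [0.025,0,0],"turn": [0,0,0]},
  {"linear": [0.035,0,0],"turn": [0,0,0]},
  {"linear": [0.045,0,0],"turn": [0,0,0]},
])

```text
t: 7.2
position: [0.5513, -0.0135, 0.1315]
orientation: [3.138, 0.005, 1.351]
force: [-2.6, -5.5, 11.0]
opening: -0.0001
grasp_force: 5.5
```

Emit:
arm_command([
  {"linear": [0.012,0,0.001],"turn": [0,0,0]},
  {"linear": [0.024,0,0.002],"turn": [0,0,0]},
  {"linear": [0.036,0,0.002],"turn": [0,0,0]},
  {"linear": [0.048,0,0.002],"turn": [0,0,0]},
  {"linear": [0.06,0,0.002],"turn": [0,0,0]},
  {"linear": [0.072,0,0.002],"turn": [0,0,0]},
])

```text
t: 7.95
position: [0.5545, 0.0002, 0.1315]
orientation: [3.137, 0.005, 1.351]
force: [-4.3, -6.8, 12.6]
opening: 0.0001
grasp_force: 6.5
```

```bash
cat > chk.py <<'E'
# dot position from wrist camera or top camera
from look import *
im=optics.capture("top");p=optics.camera_params("top")
h=cv2.cvtColor(im,cv2.COLOR_RGB2HSV);s=state();print(s['position'],s['orientation'],s['force'])
cv2.imwrite("pics/t_chk.png",im[:,:,::-1])
p,im=look("w2")
m=im[:300]
try:
    c=blob(im,(5,150,100),(18,255,255),(280,180,370,300));print(cen(c),cv2.contourArea(c.astype(np.float32)),onplane(p,cen(c),.1305),c.min(0),c.max(0))
except Exception as e: print(e)
E
python3 chk.py
```

```text
[0.5546 0.0005 0.1315] [3.1374 0.0049 1.351 ] [-2.795  -7.7967 11.7863]
[308.3756 290.1821] 205.0 [0.5522 0.0106 0.1305] [292. 283.] [334. 299.]
```

View pics/w2.png

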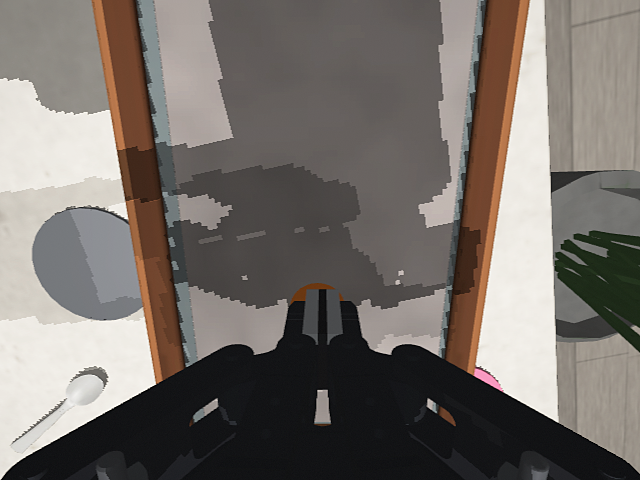

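The dot's upper rim still sits right at the fingertips (row 283–299), so the lid is following. I'll continue the drag.

Emit:
arm_command([
  {"linear": [0.014,0,0.001],"turn": [0,0,0]},
  {"linear": [0.03,0,0.002],"turn": [0,0,0]},
  {"linear": [0.048,0,0.002],"turn": [0,0,0]},
  {"linear": [0.066,0,0.002],"turn": [0,0,0]},
  {"linear": [0.084,0,0.002],"turn": [0,0,0]},
  {"linear": [0.102,0,0.002],"turn": [0,0,0]},
  {"linear": [0.12,0,0.002],"turn": [0,0,0]},
  {"linear": [0.138,0,0.002],"turn": [0,0,0]},
])

```text
t: 9.05
position: [0.5605, 0.0269, 0.1315]
orientation: [3.137, 0.006, 1.351]
force: [-3.6, -8.9, 16.0]
opening: -0.0002
grasp_force: 7.7
```

Emit:
arm_command([
  {"linear": [0.018,0,0],"turn": [0,0,0]},
  {"linear": [0.036,0,0],"turn": [0,0,0]},
  {"linear": [0.054,0,0],"turn": [0,0,0]},
  {"linear": [0.072,0,0],"turn": [0,0,0]},
  {"linear": [0.09,0,0],"turn": [0,0,0]},
  {"linear": [0.108,0,0],"turn": [0,0,0]},
  {"linear": [0.126,0,0],"turn": [0,0,0]},
  {"linear": [0.144,0,0],"turn": [0,0,0]},
])

```text
t: 10.05
position: [0.5667, 0.055, 0.1315]
orientation: [3.138, 0.006, 1.351]
force: [-3.8, -8.2, 15.5]
opening: 0.0001
grasp_force: 7.7
```

Run:
```python
from look import *
im=optics.capture("top");cv2.imwrite("pics/t3.png",cv2.resize(im[150:300,230:410,::-1],None,fx=4,fy=4))
p,im=look("w3")
cv2.imwrite("pics/c3.png",np.hstack([cv2.resize(im[:,:,::-1],(400,300)),cv2.resize(cv2.imread("pics/t3.png"),(400,300))]))
```

```text
(no output)
```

View pics/c3.png

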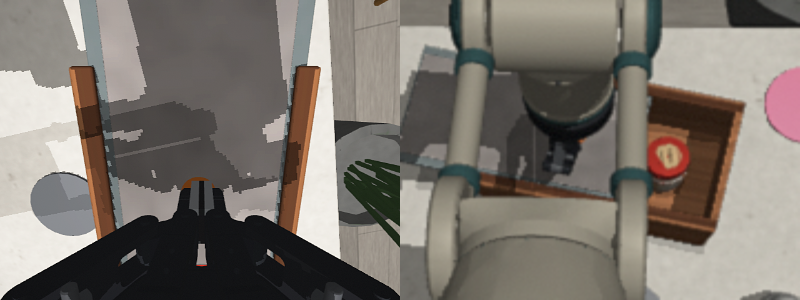

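Left (wrist): the dot's rim is still at the fingertips. Right (top): the lid is well out and the red cap of the jar is visible. About 30 mm more to go.

Emit:
arm_command([
  {"linear": [0.018,0,0],"turn": [0,0,0]},
  {"linear": [0.036,0,0],"turn": [0,0,0]},
  {"linear": [0.054,0,0],"turn": [0,0,0]},
  {"linear": [0.072,0,0],"turn": [0,0,0]},
  {"linear": [0.09,0,0],"turn": [0,0,0]},
  {"linear": [0.108,0,0],"turn": [0,0,0]},
  {"linear": [0.126,0,0],"turn": [0,0,0]},
  {"linear": [0.142,0,0],"turn": [0,0,0]},
  {"linear": [0.148,0,0],"turn": [0,0,0]},
  {"linear": [0.148,0,0],"turn": [0,0,0]},
])

```text
t: 11.4
position: [0.5732, 0.0842, 0.1315]
orientation: [3.138, 0.005, 1.351]
force: [-2.9, -7.3, 15.6]
opening: 0.0001
grasp_force: 7.6
```

Emit:
arm_command([
  {"linear": [0.148,0,-0.01],"turn": [0,0,0]},
  {"linear": [0.148,0,-0.04],"turn": [0,0,0]},
  {"linear": [0.148,0,-0.15],"turn": [0,0,0]},
  {"linear": [0.1,0,-0.4],"turn": [0,0,0]},
  {"linear": [-0.2,0,-0.6],"turn": [0,0,0]},
  {"linear": [-0.58,0,-0.6],"turn": [0,0,0]},
  {"linear": [-0.58,0,-0.6],"turn": [0,0,0]},
  {"linear": [-0.58,0,-0.6],"turn": [0,0,0]},
  {"linear": [-0.58,0,-0.6],"turn": [0,0,0]},
], grip=0.4)

```text
t: 12.52
position: [0.547, -0.0257, 0.2484]
orientation: [-3.141, -0.001, 1.35]
force: [0.1, 0.2, 0.2]
opening: 0.0252
grasp_force: 0.0
```

```bash
python3 look.py w4
```

```text
[ 0.547  -0.0257  0.2484] [-3.141  -0.0007  1.3497] [0.1181 0.2213 0.1784] 12.525
```

View pics/w4.png

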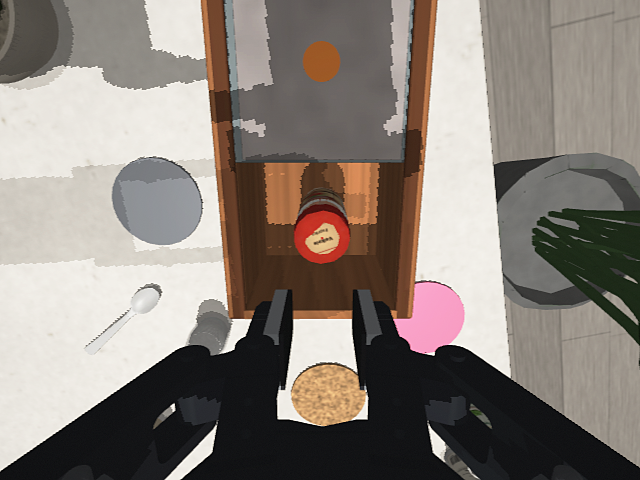

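Clear view: dot at (322,61), lid edge at row ~162, red cap at (322,237), and the cork at (328,394).

```bash
cat > m4.py <<'E'
from look import *
im=np.load("pics/w4.npy");p=optics.camera_params("wrist");s=state()
c=blob(im,(5,140,80),(20,255,255),(295,35,350,90));d=onplane(p,cen(c),.1315);print("dot",cen(c),d)
hsv=cv2.cvtColor(im,cv2.COLOR_RGB2HSV)
m=(cv2.inRange(hsv,np.array((0,170,90)),np.array((5,255,255)))|cv2.inRange(hsv,np.array((174,170,90)),np.array((180,255,255))))
m[:190]=0;m[280:]=0;m[:,:280]=0;m[:,365:]=0
k=max(cv2.findContours(m,cv2.RETR_EXTERNAL,cv2.CHAIN_APPROX_NONE)[0],key=cv2.contourArea)
k=cv2.convexHull(k);e=cv2.fitEllipse(k);print("red",e,cv2.boundingRect(k))
q=np.array([onplane(p,v,.1175)[:2] for v in k[:,0,:].astype(float)]).astype(np.float32)
cc,rr=cv2.minEnclosingCircle(q);print("cap circle",cc,2*rr, "ellipse",onplane(p,e[0],.1175))
E
python3 m4.py
```

```text
dot [321.0345  61.0623] [0.5728 0.0877 0.1315]
red ((321.46490478515625, 236.39125061035156), (53.2526741027832, 56.452877044677734), 84.89065551757812) (294, 210, 56, 54)
cap circle (0.5463708639144897, -0.03275741636753082) 0.04495074227452278 ellipse [ 0.5462 -0.0322  0.1175]
```

Run:
```python
from h import *
from plant import state
step(state(),*pose(.5464,-.0326,.083,np.radians(77.4)))
```

```text
linear [-0.0367  0.0051  0.8268] turn [-0.0003 -0.0003 -0.0002]
```

Emit:
arm_command([
  {"linear": [-0.036,0.005,0.05],"turn": [0,0,0]},
  {"linear": [-0.036,0.005,0.2],"turn": [0,0,0]},
  {"linear": [-0.036,0.005,0.4],"turn": [0,0,0]},
  {"linear": [-0.036,0.005,0.53],"turn": [0,0,0]},
  {"linear": [-0.036,0.005,0.56],"turn": [0,0,0]},
  {"linear": [-0.036,0.005,0.56],"turn": [0,0,0]},
], grip=-0.55)

```text
t: 13.32
position: [0.5467, -0.0331, 0.1366]
orientation: [-3.141, 0.0, 1.35]
force: [0.0, -1.5, -1.0]
opening: 0.066
grasp_force: 0.0
```

```bash
python3 look.py w5;python3 - <<'E'
from h import *
from plant import state
step(state(),*pose(.5464,-.0326,.083,np.radians(77.4)))
E
```

```text
[ 0.5467 -0.0331  0.1366] [-3.1413  0.      1.3504] [ 0.0159 -1.4671 -1.0362] 13.325
linear [ 0.0022 -0.0051  0.2716] turn [ 0.0007 -0.     -0.0003]
```

View pics/w5.png

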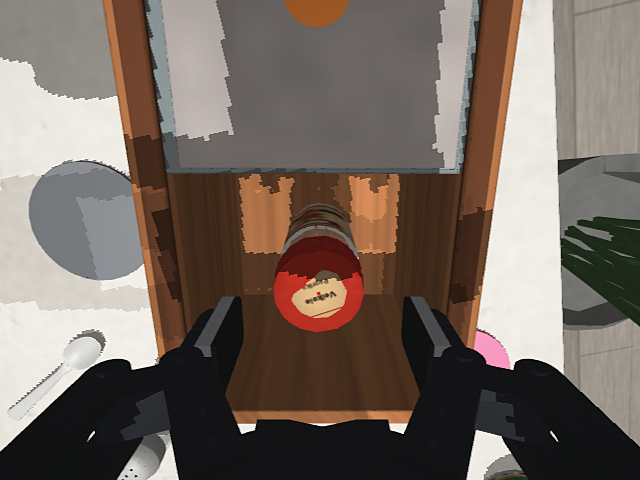

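The cap at (319,290) lies between the open fingers (tips at columns ~228 and ~415), so it is centred. I'll descend and grip.

Emit:
arm_command([
  {"linear": [0.002,-0.003,0.06],"turn": [0,0,0]},
  {"linear": [0.002,-0.003,0.13],"turn": [0,0,0]},
  {"linear": [0.002,-0.003,0.2],"turn": [0,0,0]},
  {"linear": [0.002,-0.003,0.25],"turn": [0,0,0]},
  {"linear": [0.002,-0.003,0.27],"turn": [0,0,0]},
  {"linear": [0.002,-0.003,0.27],"turn": [0,0,0]},
])

```text
t: 14.12
position: [0.5459, -0.0328, 0.0862]
orientation: [3.139, 0.0, 1.35]
force: [-10.1, 2.0, 24.5]
opening: 0.0662
grasp_force: 13.5
```

Emit:
arm_command([
  {"linear": [0,0,0],"turn": [0,0,0]},
  {"linear": [0,0,0],"turn": [0,0,0]},
  {"linear": [0,0,0],"turn": [0,0,0]},
  {"linear": [0,0,0],"turn": [0,0,0]},
  {"linear": [0,0,0],"turn": [0,0,0]},
  {"linear": [0,0,0],"turn": [0,0,0]},
], grip=1, force=30)

```text
t: 14.88
position: [0.5482, -0.0331, 0.0863]
orientation: [3.135, -0.0, 1.35]
force: [-2.8, 1.1, 21.6]
opening: 0.0439
grasp_force: 27.5
```

Emit:
arm_command([
  {"linear": [0,0,-0.02],"turn": [0,0,0]},
  {"linear": [0,0,-0.05],"turn": [0,0,0]},
  {"linear": [0,0,-0.1],"turn": [0,0,0]},
  {"linear": [0,0,-0.15],"turn": [0,0,0]},
])

```text
t: 15.38
position: [0.5459, -0.0328, 0.1129]
orientation: [-3.141, -0.0, 1.35]
force: [-0.3, -0.0, -0.9]
opening: 0.0437
grasp_force: 30.4
```

Emit:
arm_command([
  {"linear": [0,0,-0.15],"turn": [0,0,0]},
  {"linear": [0,0,-0.35],"turn": [0,0,0]},
  {"linear": [0,0,-0.55],"turn": [0,0,0]},
  {"linear": [0,0,-0.66],"turn": [0,0,0]},
  {"linear": [0,0,-0.7],"turn": [0,0,0]},
  {"linear": [0,0,-0.7],"turn": [0,0,0]},
])

```text
t: 16.12
position: [0.5459, -0.0327, 0.2527]
orientation: [3.141, -0.0, 1.35]
force: [-0.4, 0.7, -1.5]
opening: 0.0436
grasp_force: 30.6
```

Run:
```python
from look import *
p,a=look("w6");b=optics.capture("scene");t=optics.capture("top")
cv2.imwrite("pics/c6.png",np.hstack([cv2.resize(a[:,:,::-1],(400,300)),cv2.resize(b[120:390,230:470,::-1],(267,300)),]))
for n,im,box in(("top",t,(425,230,480,285)),("scene",b,(330,325,390,370))):
    c=blob(im,(5,60,80),(20,255,255),box);P=optics.camera_params(n);print(n,onplane(P,cen(c),.004),cv2.boundingRect(c.astype(np.float32)))
im=np.load("pics/w4.npy")
c=blob(im,(5,60,60),(22,255,255),(285,355,372,430));print(cen(c),cv2.boundingRect(c.astype(np.float32)))
e=cv2.fitEllipse(cv2.convexHull(c.astype(np.float32)));print(e)
s=state();print(s['position'],s['force'])
```

```text
top [ 0.4983 -0.2777  0.004 ] (430, 238, 41, 40)
scene [ 0.494  -0.2809  0.004 ] (339, 334, 40, 26)
[327.5272 394.3732] (291, 363, 75, 63)
((327.9726257324219, 394.05279541015625), (62.8088264465332, 74.61727142333984), 89.37653350830078)
[ 0.5453 -0.0326  0.2513] [-0.1251 -1.1552 -1.2197]
```

View pics/c6.png

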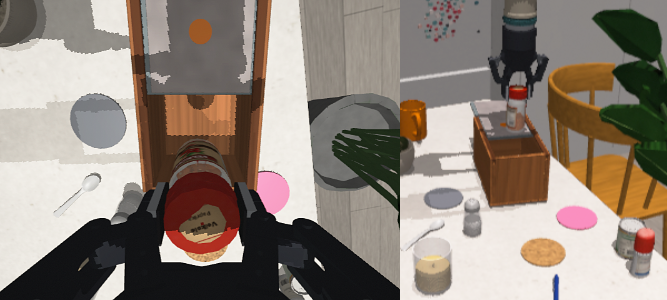

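The jar is held upright above the box. The lid is still on its rails, and the dot is visible at about half open.

Run:
```python
from h import *
from plant import state,optics
s=state();p=optics.camera_params("wrist")
R0=Ro.from_euler('xyz',s['orientation']).as_matrix();R4=Ro.from_euler('xyz',[-3.141,-.0007,1.3497]).as_matrix()
X=np.linalg.inv(np.block([[R0,s['position'][:,None]],[0,0,0,1]]))@p['world_from_camera']
p['world_from_camera']=np.block([[R4,np.array([[.547],[-.0257],[.2484]])],[0,0,0,1]])@X
print(onplane(p,(327.8,394.1),.004))
step(s,*pose(.497,-.279,.2,s['orientation'][2]))
```

```text
[ 0.4997 -0.2742  0.004 ]
linear [-1.2548  0.0354  0.2566] turn [-0.0014  0.     -0.    ]
```

Emit:
arm_command([
  {"linear": [-0.15,0,0],"turn": [0,0,0]},
  {"linear": [-0.35,0.01,0],"turn": [0,0,0]},
  {"linear": [-0.6,0.02,0],"turn": [0,0,0]},
  {"linear": [-0.8,0.03,0],"turn": [0,0,0]},
  {"linear": [-0.95,0.03,0],"turn": [0,0,0]},
  {"linear": [-1,0.03,0],"turn": [0,0,0]},
  {"linear": [-1,0.03,0],"turn": [0,0,0]},
])

```text
t: 17.15
position: [0.5078, -0.2289, 0.252]
orientation: [-3.14, -0.001, 1.349]
force: [0.5, 0.8, -0.7]
opening: 0.0439
grasp_force: 30.7
```

Run:
```python
from h import *
from plant import state
s=state();step(s,*pose(.498,-.277,.1,s['orientation'][2]))
```

```text
linear [-0.2463  0.006   0.7595] turn [-0.0006 -0.0007  0.    ]
```

Emit:
arm_command([
  {"linear": [-0.12,0.003,0.05],"turn": [0,0,0]},
  {"linear": [-0.22,0.006,0.2],"turn": [0,0,0]},
  {"linear": [-0.246,0.006,0.4],"turn": [0,0,0]},
  {"linear": [-0.246,0.006,0.58],"turn": [0,0,0]},
  {"linear": [-0.246,0.006,0.68],"turn": [0,0,0]},
  {"linear": [-0.246,0.006,0.74],"turn": [0,0,0]},
  {"linear": [-0.246,0.006,0.76],"turn": [0,0,0]},
  {"linear": [-0.246,0.006,0.76],"turn": [0,0,0]},
])

```text
t: 18.15
position: [0.4989, -0.2773, 0.1012]
orientation: [3.141, 0.0, 1.35]
force: [0.0, -0.5, -1.6]
opening: 0.0438
grasp_force: 30.7
```

Run:
```python
from look import *
b=optics.capture("scene");t=optics.capture("top");p,a=look("w7");s=state();print(s['position'],s['orientation'])
cv2.imwrite("pics/c7.png",np.hstack([cv2.resize(a[:,:,::-1],(400,300)),cv2.resize(b[270:390,300:420,::-1],(300,300),interpolation=cv2.INTER_CUBIC)]))
```

```text
[ 0.499  -0.2777  0.1016] [3.1399 0.0005 1.3499]
```

View pics/c7.png

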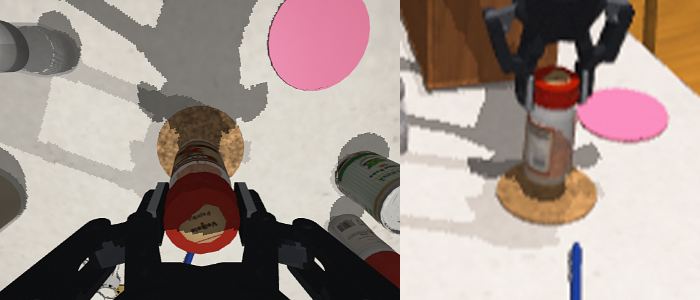

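Left: the jar is over the cork, with the mat spanning columns 158–243. Right: the jar base sits over the mat. I'll check the numbers for centring and tilt before lowering.

Run:
```python
from look import *
def proj(p,X):
    f=240/np.tan(np.radians(p['vfov']/2));c=np.linalg.inv(p['world_from_camera'])@np.r_[X,1];return np.array([c[0]/c[2]*f+p['cx'],c[1]/c[2]*f+p['cy']])
P=optics.camera_params("scene");W=optics.camera_params("wrist")
t=np.array([.499,-.2777])
S=lambda u:(u-[300,270])*2.5
for z in(.004,.0265,.1325):print(z,"scene crop",S(proj(P,np.r_[t,z])),"wrist small",proj(W,np.r_[t,z])*.625)
print("mat scene",S(np.array([358.4,346.5])))
im=np.load("pics/w7.npy")
c=blob(im,(8,60,50),(22,255,255),(245,165,395,300)).astype(np.float32);
c=c[(c[:,1]<230)];h=cv2.convexHull(c)[:,0,:]
q=np.array([onplane(W,v,.004)[:2] for v in h])
# circle fit, known radius 48 mm
from scipy.optimize import least_squares
r=least_squares(lambda a:np.hypot(*(q-a).T)-.048,t,loss='soft_l1',f_scale=.001);print("mat wrist",r.x,np.abs(r.fun).max())
```

```text
0.004 scene crop [149.0144 188.1916] wrist small [199.9952 150.6155]
0.0265 scene crop [150.239  169.1923] wrist small [199.8887 157.5367]
0.1325 scene crop [156.2963  75.2133] wrist small [198.9187 220.577 ]
mat scene [146.   191.25]
mat wrist [ 0.4995 -0.2768] 0.0007768065527354387
```

Emit:
arm_command([
  {"linear": [0,0,0.03],"turn": [0,0,0]},
  {"linear": [0,0,0.06],"turn": [0,0,0]},
  {"linear": [0,0,0.08],"turn": [0,0,0]},
  {"linear": [0,0,0.09],"turn": [0,0,0]},
  {"linear": [0,0,0.095],"turn": [0,0,0]},
  {"linear": [0,0,0.1],"turn": [0,0,0]},
])

```text
t: 19.05
position: [0.4985, -0.2775, 0.0807]
orientation: [3.141, -0.0, 1.35]
force: [0.1, -0.6, -0.7]
opening: 0.0437
grasp_force: 30.7
```

Emit:
arm_command([
  {"linear": [0,0,0.004],"turn": [0,0,0]},
  {"linear": [0,0,0.008],"turn": [0,0,0]},
])

```text
t: 19.3
position: [0.4985, -0.2775, 0.0792]
orientation: [3.141, -0.0, 1.35]
force: [0.2, -0.0, 2.6]
opening: 0.0436
grasp_force: 30.9
```

Emit:
arm_command([
  {"linear": [0,0,0.001],"turn": [0,0,0]},
  {"linear": [0,0,0.001],"turn": [0,0,0]},
])

```text
t: 19.55
position: [0.4985, -0.2776, 0.0792]
orientation: [3.141, 0.0, 1.35]
force: [-0.6, -1.1, 1.3]
opening: 0.0438
grasp_force: 30.9
```

Emit:
arm_command([
  {"linear": [0,0,0],"turn": [0,0,0]},
  {"linear": [0,0,0],"turn": [0,0,0]},
  {"linear": [0,0,0],"turn": [0,0,0]},
  {"linear": [0,0,0],"turn": [0,0,0]},
], grip=-0.7)

```text
t: 20.05
position: [0.4984, -0.2775, 0.0788]
orientation: [3.142, -0.0, 1.35]
force: [0.2, -0.4, -0.1]
opening: 0.0728
grasp_force: 0.0
```

Emit:
arm_command([
  {"linear": [0,0,-0.05],"turn": [0,0,0]},
  {"linear": [0,0,-0.15],"turn": [0,0,0]},
  {"linear": [0,0,-0.35],"turn": [0,0,0]},
  {"linear": [0,0,-0.6],"turn": [0,0,0]},
  {"linear": [-0.3,0,-0.7],"turn": [0,0,0]},
  {"linear": [-0.4,0,-0.7],"turn": [0,0,0]},
  {"linear": [-0.4,0,-0.7],"turn": [0,0,0]},
])

```text
t: 20.92
position: [0.4803, -0.3563, 0.2185]
orientation: [-3.141, -0.001, 1.347]
force: [0.8, 1.0, -1.6]
opening: 0.0727
grasp_force: 0.0
```

Run:
```python
from look import *
b=optics.capture("scene");t=optics.capture("top");p,a=look("w8");s=state();print(s['t'],s['position'],s['force'])
cv2.imwrite("pics/c8.png",np.hstack([cv2.resize(a[:,:,::-1],(400,300)),cv2.resize(b[190:390,220:470,::-1],(375,300),interpolation=cv2.INTER_CUBIC)]))
```

```text
21.075 [ 0.4805 -0.3539  0.2178] [ 0.9149 -0.0816  0.985 ]
```

View pics/c8.png

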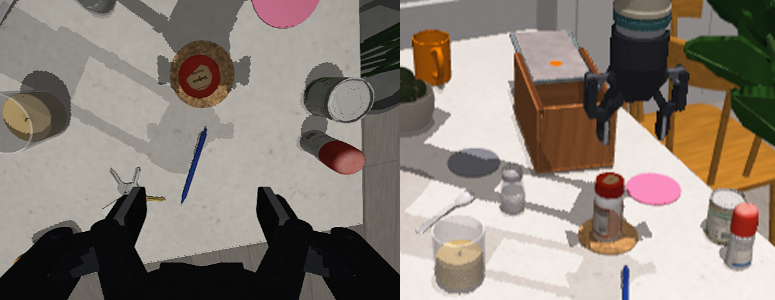

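The jar stands upright in the middle of the cork mat, cap at (200,78) in the left image. The lid is about half open, the other things are undisturbed, and the gripper is clear.

```bash
python3 -c "
from plant import job
print(job.hand_in())"
```

```text
the job is handed in; nothing more can be done
None
```

The lid is open about half way (roughly 110 mm) and still on its rails, the spice jar stands upright in the middle of the cork mat, and the job was handed in at about 21 s; the highest press read on the lid was 16 N, and the fingers met about 24 N, cause not identified, while lowering around the jar.

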